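# Tug-check the strap, then turn the drilling jig over

## Task

The casting in the drilling jig is ready for its second side. Swing the strap fully home over the jig's lid, then tug the lid firmly up by its handle to make sure that the strap holds it; after that, and not before, pull the index knob up to its detent, turn the carrier upside down as far as its stop, and push the knob fully back in to lock it. Keep the lid shut and the casting in the carrier, and leave the tools and other things around the jig where they are.

Things in the scene. Friction and masses are not known exactly. Their poses are not given: they have to be found in the camera images.
- jig: The trunnion drilling jig, fixed: blue base plate 150 x 236 x 15 mm with two blue brackets, between which the carrier turns. Origin on the table below the carrier's middle; x points from the carrier's near rim (robot's side) to its far rim, y along the turning axis to the tall bracket with the black knob, z up. The turning axis runs along y, 105 mm above the origin. All offsets are in these axes.
- carrier_middle (a point): Middle of the carrier, on the turning axis; its axes turn with it (the jig's at the start). A shallow aluminium box 120 (x) x 140 (y) x 36 mm: flat underside 22 mm below the axis, top rim 14 mm above it (near wall, x -60 to -48 mm: 22 mm above). A steel lid with windows, z 14 to 22 mm, x -46 to +48 mm, y +-60 mm, lies on it, hinged along the far rim.
- carrier (a joint): Turning angle of the carrier about the jig's y axis, rad: 0 = lid up, grows as the far rim goes down and the near rim comes up and over; pi = upside down. Firm stops at 0 and pi. It is balanced and stays where it is left; turning takes about 3 N at a rim. The plunger blocks it while the knob is in.
- near_rim (a point): Lower edge of the carrier's near wall, at its middle (60 mm from the axis towards the robot and 22 mm below it at the start). It moves with the carrier.
- far_rim (a point): Top of the carrier's far wall, at its middle (54 mm beyond the axis and 14 mm above it at the start); the rim is 12 mm wide and bare for 34 mm to either side, with the hinge knuckles beyond that. It moves with the carrier.
- lid (a joint): Opening angle of the lid about its hinge, which lies 54 mm beyond the turning axis and 18 mm above it, rad: 0 = down. With the strap home the lid lifts only 3 mm at its free edge (0.03 to 0.04 rad), where it meets the strap; else it swings open to 1.7. Upside down it hangs on the strap by that play.
- lid_handle (a point): Middle of the bar of the lid's steel D handle near its free edge. The bar is round, 10 mm thick, 36 mm long along y, its middle line 24 mm above the lid; at the start at x -36, y +14 mm, 151 mm above the table.
- strap (a joint): Angle of the flat steel swing strap on the near wall, rad: 0 = home, lying across the lid's edge towards the far rim, at a stop; grows to 1.45 as it swings clear, its nose towards the low bracket (-y). It starts at 0.6 to 1.35, takes about 1 N at the pin and stays where it is left. Pivot upright at x -53, y -30 mm.
- strap_pin (a point): On the strap's upright thumb pin: round, 8 mm thick, 28 mm from the pivot, standing free from 31 to 53 mm above the turning axis (this point is 41 mm above). The strap is 14 mm wide and 41 mm long, from 7 mm behind the pivot to 34 mm ahead, 25 to 31 mm above the axis.
- plunger (a joint): How far the index knob is pulled up, m: 0 = fully in (plunger in the notch of the index disc, carrier locked), 0.012 = out at its detent, against a stop. A ball detent holds it at either end; passing it takes about 6 N either way. It goes in only with the carrier at one of its two stops.
- knob_head (a point): Middle of the head of the index knob: black, upright, 28 mm across, 20 mm high, with 14 mm of 10 mm thick neck below it when in. At x 0, y +101 mm, 196 mm above the table when in.
- casting_middle (a point): Middle of the grey casting (92 x 116 x 26 mm, 0.45 kg) that lies in the carrier under the lid, with about 2 mm of play, seen through the lid's windows.
- oil_bottle: White plastic bottle, 52 mm across, 150 mm tall, standing behind the jig. Origin at the centre of its underside. Leave alone.
- twist_drill: Twist drill, 150 mm long, 16 mm thick, lying before the jig. Origin under its middle; it lies along its y. Leave alone.
- chuck_key: Steel T-shaped chuck key, 85 mm, lying behind the jig. Origin under its middle. Leave alone.
- chip_brush: Brush, 170 mm long, lying before the jig. Origin under its middle, along its x. Leave alone.
- mug: White mug, 80 mm across, 92 mm tall, to the left. Origin at the centre of its underside. Leave alone.
- hammer: Hammer, 280 mm long, lying to the right. Origin under its middle. Leave alone.
- casting: The casting itself; origin at the centre of its underside.
- low_bracket (a point): Middle of the top of the low bracket: the bracket is 50 mm wide (x +-25), fills y -92 to -76 mm and is 127 mm high. Between the two brackets (y -76 to +76 mm) there is only the carrier.
- tall_bracket (a point): Middle of the top of the tall index bracket: 50 mm wide, it fills y 76 to 92 mm and with the plunger housing on its outer side y 76 to 116 mm; 172 mm high, without the knob. The steel index disc (72 mm across) turns with the carrier under the housing.
There are look-alikes about, which are no part of the job. Leave any pink look-alike of the casting alone.

How it is judged:
By the outcome, as a careful person would: the job done as asked, in the order asked, and still so for the second after the job is handed in, with the robot touching nothing.
It also fails if it takes over 72 s, if anything falls off the work surface, if the arm or the gripper's body presses on something with over 40 N, if the wrist force passes 120 N, or if a joint passes its speed limit or range.

## Robot

A 7-joint arm with a two-finger parallel gripper is mounted at the origin on the work surface. World frame = base frame: x ahead of the robot, y to its left, z up, the work surface at z = 0. Lengths are in m, angles in rad, forces in N, time in s.
With the tool pointing down it reaches from about 0.35 to 0.9 m from the base axis. Payload 8.1 kg.
Tool frame: the origin (TCP) lies midway between the tips of the shut fingers; the grasp point (between the pads) lies 19 mm behind it; x points along the fingers, z is the direction in which the jaws open and shut, and the axes are right-handed (so a half turn about x gives the same grasp; the last joint's range is limited). The gripper opens to 92 mm and grips with 3 to 60 N. Pads are 19 mm wide; open, the fingers measure 130 mm over their backs; the gripper's body (75 mm by 190 mm) begins 47 mm behind the grasp point.
Start: joints at [1.245, 0.434, 0.025, 1.573, -0.012, 1.134, -0.075], TCP at [0.138, -0.61, 0.227] pointing down, gripper open.
Joint ranges: [-2.62, 2.62], [-0.44, 2.09], [-1.27, 1.32], [0.08, 2.57], [-1.32, 4.46], [0.12, 2], [-2.74, 2.74]. Speed limits (rad/s): [2.22, 2.22, 3.01, 3.01, 3.14, 3.14, 3.14].

## Interface

Orientations are given as a rotation vector (axis times angle).
In Python, from cell import arm gives the robot as it stands. The module is installed in compiled form; this text tells all that it offers.
- The arm moves only by the tool move_arm, never from a script. Its argument "steps" is text: rows parted by semicolons, each of 5 numbers parted by spaces: the shift along the tool's x, y, z in m, then the turn about the tool's x in rad, then the closure in counts, from 0 (fully open) to 255 (shut). A call has 1 to 10 rows; each row is the pose to reach, as a shift and turn from the pose commanded when the call began, along the tool's axes at that moment; what a row does not reach only later rows make up. A row lasts 1/12 s, in which the tool goes at most 41.7 mm and 7.16 degrees, less where a joint would pass 70% of its speed; a pose out of reach is approached as far as the arm can. A call with a gripper value outside its range is refused whole. The fingers move at their own pace and stop on an object; "squeeze" is the grip in N (left out, the last holds). Time passes only in rows, so rows that repeat a pose let the fingers close. It gives the time, the measured TCP pose, the force and the opening at its end, in the units of the state.
- arm.observe(): the state, without advancing time (a new reading comes with each control period).
- arm.get_image(name): name is "scene" or "top" or "wrist"; returns a dict with "img" (420x560x3 uint8, blue, green, red), "z_map" (420x560 float32, m along the optical axis (not along the pixel's ray), 0 where there is no reading), "vfov" (degrees; the focal length in pixels is half the picture's height over the tangent of half this angle, whatever the lens; pixels are square), "cx", "cy" (the principal point, pixels), "extrinsics" (4x4, takes a point from camera to world coordinates). Camera axes: x right, y up, looking along -z (the intrinsics and any distortion apply to the point x, -y, -z); pixel columns grow to the right and rows downward; lengths in m; the calibration is good to about 2 mm. The wrist camera is an equidistant fisheye: a pixel r from the principal point sees the ray r / f radians off the axis. A picture is of the moment at which its call begins.
- arm.sign_off(): hands the job in, once; it reports no verdict.
The state is a dict: "clock": time; "joints": joint angles; "dq": joint speeds; "joint_efforts": joint torques, N m; "position": TCP position; "ee_rot": TCP orientation; "force": force on the tool from outside, world axes, zero at the start; "ft_torque": the same for the moment, N m; "width": opening from 0.0 (shut) to 1.0 (fully open).
Only numpy, scipy, OpenCV 4.12 (cv2) and the standard library are available. Lean on these libraries where they do the work, as an engineer would, in place of code of your own. Each camera call takes 0.05 s, during which the arm holds its last target.

## Working session

There is one attempt and no reset: what is moved stays moved. The work goes in short steps, Python scripts to look and compute and a tool call to move; the robot and the scene stay as the last step left them, time stands still between calls to the robot, and variables do not carry over. Pictures are saved under pics/ and viewed, and the job is handed in when it is done.

Besides the shell and the picture viewer there is one more tool, called after "Call:" in YAML: its name, and indented under it one key for each argument. move_arm: Moves the arm, as the interface text tells. Its arguments: {"type":"object","properties":{"steps":{"type":"string"},"squeeze":{"type":"number"}},"required":["steps"]}

```bash
mkdir -p pics; cat > h.py <<'E'
import numpy as np, cv2
from cell import arm
from scipy.spatial.transform import Rotation as R
def save(name,fn):
    d=arm.get_image(name); cv2.imwrite('pics/'+fn+'.png',d['img']); 
    np.savez('pics/'+fn+'.npz',**d); return d
def f_of(d): return d['img'].shape[0]/2/np.tan(np.radians(d['vfov'])/2)
def ray(d,u,v):
    f=f_of(d);a=(u-d['cx'])/f;b=(v-d['cy'])/f
    E=np.array(d['extrinsics']);return E[:3,3],E[:3,:3]@np.array([a,-b,-1.])
def onz(d,u,v,z):
    o,r=ray(d,u,v);return o+r*(z-o[2])/r[2]
def cloud(d):
    z=d['z_map'];f=f_of(d);v,u=np.indices(z.shape)
    P=np.stack([(u-d['cx'])/f*z,-(v-d['cy'])/f*z,-z],-1);E=np.array(d['extrinsics'])
    return P@E[:3,:3].T+E[:3,3]
def proj(d,p):
    E=np.array(d['extrinsics']);c=E[:3,:3].T@(np.array(p)-E[:3,3]);f=f_of(d)
    return d['cx']+f*c[0]/-c[2], d['cy']-f*c[1]/-c[2]
E
python3 - <<'E'
from h import *
print(arm.observe())
for n in ['scene','top']:
    d=save(n,n+'0'); print(n,d['vfov'],d['cx'],d['cy'],np.array(d['extrinsics']).round(3).tolist(),{k for k in d})
E
```

```text
{'clock': 0.0, 'joints': array([ 1.24539941,  0.43522702,  0.02497934,  1.57407283, -0.01161292,
        1.13402182, -0.07509078]), 'dq': array([ 0.00170665,  0.00080956, -0.00038063, -0.00038569,  0.00045823,
        0.0005295 , -0.00060744]), 'joint_efforts': array([ 1.25049537e-03, -6.67833853e+01,  9.85997804e-01, -3.14459896e+01,
       -6.03896356e-02,  4.29528253e-02,  1.70580051e-04]), 'position': array([ 0.13793153, -0.60906848,  0.22595193]), 'ee_rot': array([ 1.04451024,  1.30770809, -1.04303906]), 'force': array([-0.43963035,  1.00337697, -0.5341211 ]), 'ft_torque': array([0.05722818, 0.04629452, 0.01766203]), 'width': 1.0056409931141443}
scene 55.7262374199002 276.0422910492715 205.64016655351475 [[0.688, -0.434, 0.581, 1.075], [0.725, 0.424, -0.542, -0.568], [-0.011, 0.795, 0.607, 0.732], [0.0, 0.0, 0.0, 1.0]] {'cx', 'vfov', 'img', 'extrinsics', 'z_map', 'cy'}
top 55.0258795478579 281.5531792699458 211.3059369321034 [[-0.025, 0.995, -0.097, 0.442], [-1.0, -0.023, 0.021, -0.017], [0.019, 0.098, 0.995, 1.158], [0.0, 0.0, 0.0, 1.0]] {'cx', 'vfov', 'img', 'extrinsics', 'z_map', 'cy'}
```

View pics/scene0.png

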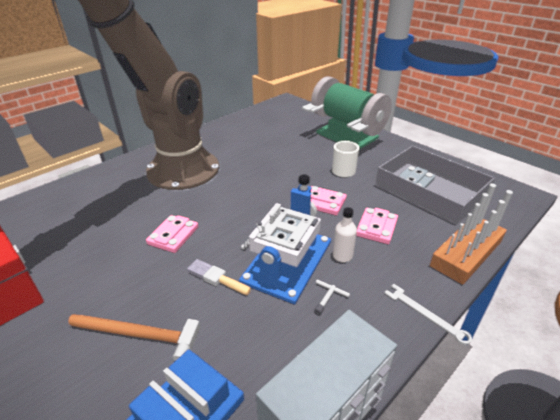

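View pics/top0.png

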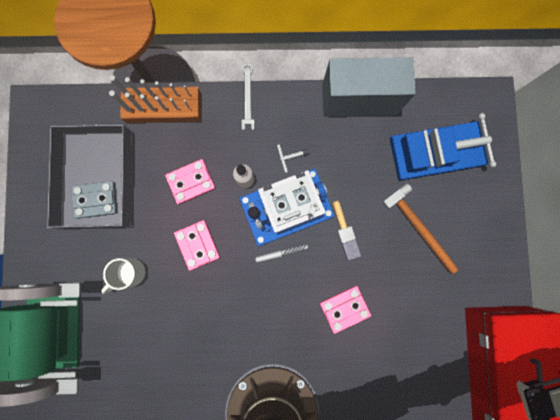

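The scene view shows the blue jig at about (290,245), and the top view at about (288,205) with the black knob at (255,213). The pink look-alikes are at top (190,180), (196,245) and (345,310); the grey casting is under the lid. Now I'll locate the jig.

```bash
python3 - <<'E'
from h import *
d=dict(np.load('pics/top0.npz')); im=d['img']
cv2.imwrite('pics/top0c.png',cv2.resize(im[150:260,225:345],None,fx=6,fy=5.4,interpolation=cv2.INTER_CUBIC)[:600,:800])
s=dict(np.load('pics/scene0.npz'))
cv2.imwrite('pics/scene0c.png',cv2.resize(s['img'][165:305,220:370],None,fx=4.2,fy=4.2,interpolation=cv2.INTER_CUBIC))
hsv=cv2.cvtColor(im,cv2.COLOR_BGR2HSV)
P=cloud(d)
m=((hsv[...,0]>100)&(hsv[...,0]<125)&(hsv[...,1]>140)&(hsv[...,2]>60))
m[:150]=0;m[260:]=0;m[:,:225]=0;m[:,345:]=0
print(m.sum())
z=P[...,2]
pl=m&(z<0.03)
print(np.median(z[pl]), np.percentile(z[m],[5,50,95]))
# back plane of table check
print('table z',np.median(z[300:320,200:240]))
v,u=np.where(pl)
pts=np.array([onz(d,a,b,.015)[:2] for a,b in zip(u,v)])
r=cv2.minAreaRect((pts*1000).astype(np.float32)); print(r)
box=cv2.boxPoints(r);print(box)
# clouds by height
roi=np.zeros_like(m);roi[165:250,238:335]=1
for lo,hi in [(.11,.122),(.122,.131),(.131,.14),(.14,.165),(.165,.18),(.195,.215)]:
    q=roi&(z>lo)&(z<hi)
    print(lo,hi,q.sum(),P[q].mean(0).round(4) if q.sum() else '',np.argwhere(q).mean(0) if q.sum() else '')
E
```

```text
1276
0.015861119259927503 [0.0125949  0.01700452 0.17346876]
table z 0.0009462587887802965
((566.4008178710938, -56.224517822265625), (149.06166076660156, 234.7806854248047), 19.949411392211914)
[[ 456.28986    28.69253 ]
 [ 536.3947   -191.99997 ]
 [ 676.5118   -141.14157 ]
 [ 596.4069     79.550934]]
0.11 0.122 911 [ 0.5798 -0.0596  0.1182] [197.24149286 288.77387486]
0.122 0.131 1479 [ 0.5678 -0.0665  0.1275] [201.31643002 291.68965517]
0.131 0.14 196 [ 0.5574 -0.0685  0.1338] [205.05612245 292.72959184]
0.14 0.165 177 [ 0.5779 -0.0193  0.1519] [196.63841808 273.42372881]
0.165 0.18 157 [0.5363 0.0174 0.1727] [212.55414013 258.7133758 ]
0.195 0.215 106 [0.5346 0.0292 0.2064] [212.01886792 253.23584906]
```

View pics/top0c.png

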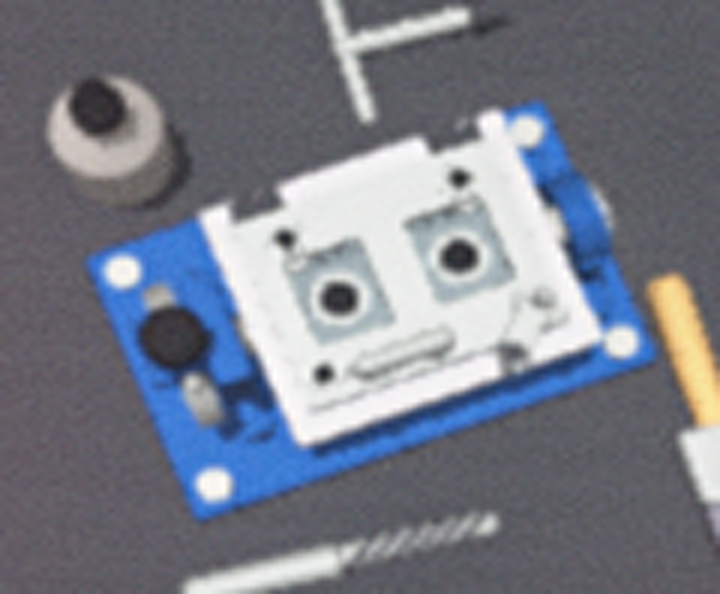

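View pics/scene0c.png

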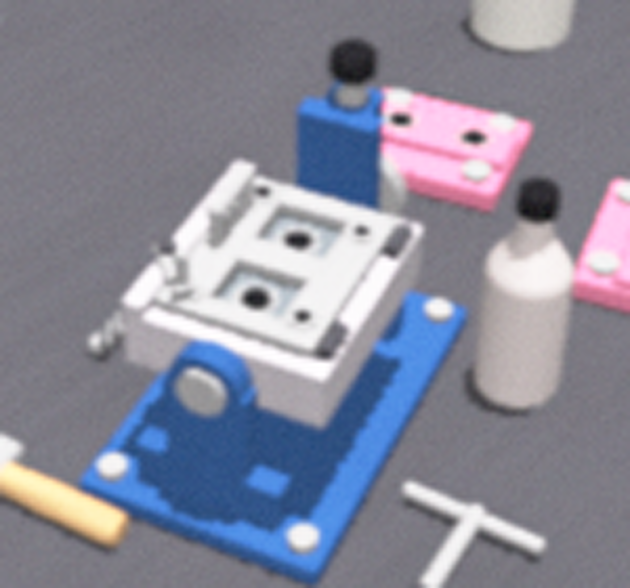

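The top crop shows the strap swung open, with its pivot near crop (513,357) and its nose/pin near (542,298). The handle bar runs (350,370)-(455,340) and the knob is at (173,337). The scene crop agrees. Next I'll refine the origin from several features.

```bash
python3 - <<'E'
from h import *
d=dict(np.load('pics/top0.npz')); s=dict(np.load('pics/scene0.npz'))
yaw=np.radians(19.95);X=np.array([np.cos(yaw),np.sin(yaw)]);Y=np.array([-X[1],X[0]])
c=lambda a,b:(225+a/6,150+b/5.4)
def tri(d1,p1,d2,p2):
    o1,r1=ray(d1,*p1);o2,r2=ray(d2,*p2)
    A=np.stack([r1,-r2],1);t=np.linalg.lstsq(A,o2-o1,rcond=None)[0]
    a=o1+t[0]*r1;b=o2+t[1]*r2;return (a+b)/2,np.linalg.norm(a-b)
sc=lambda a,b:(220+a/4.2,165+b/4.2)
print('knob top', onz(d,*c(173,335),.206), onz(s,*sc(353,62),.2))
print(tri(d,c(173,335),s,sc(353,58)))
# carrier corners rim z=.119 except near wall .127
T=lambda a,b,z:onz(d,*c(a,b),z)
ce={'nearleft':T(303,447,.127),'nearright':T(603,338,.127),'farright':T(490,112,.119),'farleft':T(205,212,.119)}
for k,v in ce.items():print(k,v)
w={'nearleft':(-60,70),'nearright':(-60,-70),'farright':(60,-70),'farleft':(60,70)}
for k in w:print('origin from',k,ce[k][:2]-w[k][0]/1e3*X-w[k][1]/1e3*Y)
h=T(403,352,.156);print('handle',h,'->org',h[:2]+.036*X-.014*Y)
k=T(173,335,.206);print('knob->org',k[:2]-.101*Y)
for n,p,z in [('pivot',(513,357),.136),('pin',(542,298),.158)]:
    print(n,T(*p,z))
E
```

```text
knob top [0.53454875 0.02779354 0.206     ] [0.53852744 0.02617319 0.2       ]
(array([0.53552802, 0.02849313, 0.20019088]), np.float64(0.0011780491774625243))
nearleft [ 0.48771301 -0.02278866  0.127     ]
nearright [ 0.53654028 -0.15270027  0.127     ]
farright [ 0.6484689  -0.10825205  0.119     ]
farleft [0.60222245 0.01697679 0.119     ]
origin from nearleft [ 0.56799645 -0.06811602]
origin from nearright [ 0.56905573 -0.06642892]
origin from farright [ 0.56818545 -0.06292469]
origin from farleft [ 0.569707   -0.06929456]
handle [ 0.52931082 -0.06526709  0.156     ] ->org [ 0.56792728 -0.06614376]
knob->org [ 0.56900995 -0.06714553]
pivot [ 0.52760012 -0.11289611  0.136     ]
pin [ 0.55287842 -0.12382063  0.158     ]
```

```bash
cat >> h.py <<'E'
YAW=np.radians(19.95);O=np.array([.5686,-.0668,0.])
RJ=R.from_euler('z',YAW).as_matrix()
def j2w(p): return O+RJ@np.array(p)
def w2j(p): return RJ.T@(np.array(p)-O)
def tool():
    s=arm.observe();return s,R.from_rotvec(s['ee_rot']).as_matrix(),s['position']
def rep():
    s,M,p=tool()
    zj=RJ.T@M[:,2]
    print('t',round(s['clock'],2),'jig mm',(w2j(p)*1e3).round(1),'jawdir deg in jig',round(np.degrees(np.arctan2(zj[1],zj[0])),2),'down',M[:,0].round(4),'F jig',(RJ.T@s['force']).round(1),'w',round(s['width'],3),'q',s['joints'].round(2))
def goto(p_mm,jaw=None):
    """jig target mm, jaw direction deg in jig (mod 180) -> tool shift"""
    s,M,p=tool();d=M.T@(j2w(np.array(p_mm)/1e3)-p)
    t=0
    if jaw is not None:
        zj=RJ.T@M[:,2];a=np.degrees(np.arctan2(zj[1],zj[0]))
        t=(jaw-a+90)%180-90
        t=-np.radians(t) if M[2,0]<0 else np.radians(t)
    print('shift',d.round(4),'turn',round(t,4),'dist',np.linalg.norm(d).round(3))
E
python3 - <<'E'
from h import *
d=save('wrist','w0'); print(np.array(d['extrinsics']).round(3).tolist(),d['vfov'])
s,M,p=tool();print(M.round(3)); rep()
t=dict(np.load('pics/top0.npz'))
print('bottle',(w2j(onz(t,238+4,150+100/5.4,.15))*1e3).round(), (w2j(onz(t,225+97/6,150+105/5.4,.15))*1e3).round())
goto([-40,-80,300],90)
E
```

```text
[[0.22, 0.932, 0.289, 0.217], [-0.976, 0.211, 0.063, -0.591], [-0.002, -0.296, 0.955, 0.384], [0.0, 0.0, 0.0, 1.0]] 65.70646984690485
[[-0.     0.975  0.221]
 [ 0.001  0.221 -0.975]
 [-1.    -0.    -0.001]]
t 0.15 jig mm [-589.9 -362.9  226.1] jawdir deg in jig -97.19 down [-4.0e-04  1.1e-03 -1.0e+00] F jig [ 0.1 -0.4  0.5] w 1.0 q [ 1.25  0.44  0.02  1.57 -0.01  1.13 -0.08]
bottle [121.  89. 150.] [119.  92. 150.]
shift [-0.0735  0.5101 -0.3496] turn -0.1254 dist 0.623
```

View pics/w0.png

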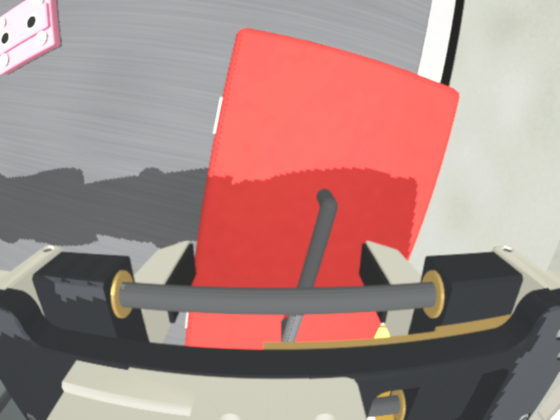

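The wrist view shows the red toolbox and its handle directly below the tool, and the gripper body is wide along the jaw direction. I'll go up first, then across.

Call:
move_arm:
  steps: "-0.04 0 0 0 0;-0.08 0 0 0 0;-0.08 0.03 -0.02 0 255;-0.08 0.51 -0.35 -0.125 255;-0.08 0.51 -0.35 -0.125 255;-0.08 0.51 -0.35 -0.125 255;-0.08 0.51 -0.35 -0.125 255;-0.08 0.51 -0.35 -0.125 255;-0.08 0.51 -0.35 -0.125 255;-0.08 0.51 -0.35 -0.125 255"
  squeeze: 20

```text
clock: 0.98
position: [0.3617, -0.3674, 0.3068]
ee_rot: [0.949, 1.354, -0.95]
force: [0.1, -0.9, 0.1]
width: 0.473
```

```bash
python3 - <<'E'
from h import *
rep();goto([-60,-60,280],90)
E
```

```text
t 0.98 jig mm [-297.1 -212.   306.8] jawdir deg in jig -90.04 down [-0.e+00 -2.e-04 -1.e+00] F jig [-0.2 -0.9  0.1] w 0.473 q [ 0.82  0.21 -0.16  1.7   0.04  1.24 -0.57]
shift [ 0.0267  0.237  -0.1521] turn -0.0007 dist 0.283
```

Call:
move_arm:
  steps: "0.02 0.187 -0.182 0 255;0.02 0.187 -0.182 0 255;0.02 0.187 -0.182 0 255;0.02 0.187 -0.182 0 255;0.02 0.187 -0.182 0 255;0.02 0.187 -0.182 0 255;0.02 0.187 -0.182 0 255;0.02 0.187 -0.182 0 255"

```text
clock: 1.65
position: [0.4758, -0.1298, 0.2864]
ee_rot: [0.945, 1.357, -0.943]
force: [0.4, 0.0, 0.0]
width: 0.007
```

```bash
python3 - <<'E'
from h import *
rep();d=save('wrist','w1')
E
```

```text
t 1.65 jig mm [-108.7  -27.6  286.4] jawdir deg in jig -89.62 down [ 0.      0.0017 -1.    ] F jig [ 0.4 -0.1  0. ] w 0.007 q [ 0.45  0.2  -0.35  1.77  0.07  1.19 -1.13]
```

View pics/w1.png

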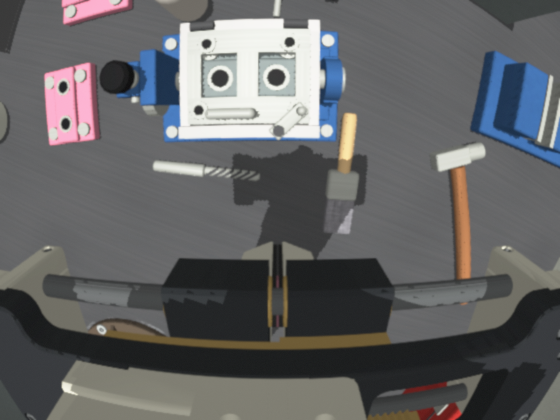

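The wrist view shows the strap with its pivot at (279,130) and pin at (302,112), the handle bar centred at (231,113), and the knob at (116,77). I'll measure through the fisheye model and cross-check.

```bash
cat >> h.py <<'E'
def wray(d,u,v):
    f=f_of(d);a=u-d['cx'];b=v-d['cy'];r=np.hypot(a,b);th=r/f
    c=np.array([np.sin(th)*a/r,-np.sin(th)*b/r,-np.cos(th)])
    E=np.array(d['extrinsics']);return E[:3,3],E[:3,:3]@c
def wonz(d,u,v,z):
    o,r=wray(d,u,v);return o+r*(z-o[2])/r[2]
E
python3 - <<'E'
from h import *
d=dict(np.load('pics/w1.npz'))
for n,u,v,z in [('pivot',279,130,.138),('pin',302,111,.158),('handle',231,113,.156),('knob',116,77,.206),('nl',181,140,.127),('nr',322,137,.127),('holeL',204,110,.127)]:
    print(n,(w2j(wonz(d,u,v,z))*1e3).round(1))
cv2.imwrite('pics/w1c.png',cv2.resize(d['img'][10:150,90:350],None,fx=3,fy=3,interpolation=cv2.INTER_CUBIC))
E
```

```text
pivot [-49.4 -28.1 138. ]
pin [-31.  -47.9 158. ]
handle [-32.8  14.3 156. ]
knob [  1.9  99.4 206. ]
nl [-58.7  70.  127. ]
nr [-56.4 -70.2 127. ]
holeL [-29.5  45.3 127. ]
```

View pics/w1c.png

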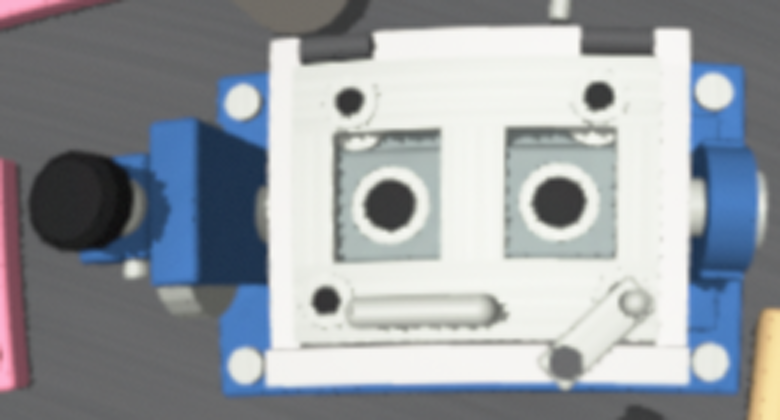

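Measurements agree to about 2-3 mm; the strap is at roughly 0.8 rad. Now I'll turn the jaws along jig x and go to the -y side of the pin.

```bash
python3 - <<'E'
from h import *
goto([-28,-88,230],0)
E
```

```text
shift [0.0564 0.0823 0.0584] turn -1.5674 dist 0.116
```

Call:
move_arm:
  steps: "0.02 0.08 0.058 0.12 255;0.05 0.08 0.058 0.24 255;0.055 0.08 0.058 1.575 255;0.055 0.08 0.058 1.575 255;0.055 0.08 0.058 1.575 255;0.055 0.08 0.058 1.575 255;0.055 0.08 0.058 1.575 255;0.055 0.08 0.058 1.575 255;0.055 0.08 0.058 1.575 255;0.055 0.08 0.058 1.575 255"

```text
clock: 2.53
position: [0.5687, -0.1641, 0.2316]
ee_rot: [1.834, 0.638, -1.836]
force: [-0.7, 0.8, -1.0]
width: 0.004
```

```bash
python3 - <<'E'
from h import *
rep();goto([-28,-88,230],0)
E
```

```text
t 2.53 jig mm [-33.1 -91.5 231.6] jawdir deg in jig -161.6 down [-7.e-04 -1.e-03 -1.e+00] F jig [-0.4  0.9 -1. ] w 0.004 q [ 0.25  0.38 -0.08  1.64  0.03  1.12 -2.31]
shift [ 0.0016 -0.0017 -0.006 ] turn 0.3212 dist 0.006
```

Joint 7 is close to its range limit on this side, so I'll use the half-turn-equivalent grasp the other way.

Call:
move_arm:
  steps: "0 0 0 -1.2 255;0 0 0 -1.2 255;0 0 0 -1.2 255;0 0 0 -1.2 255;0 0 0 -1.2 255;0 0 0 -1.2 255;0 0 0 -1.2 255;0 0 0 -1.2 255;0 0 0 -1.2 255;0 0 0 -1.2 255"

```text
clock: 3.37
position: [0.5686, -0.1642, 0.2315]
ee_rot: [0.975, 1.341, -0.978]
force: [-0.1, 0.6, -0.5]
width: 0.007
```

Call:
move_arm:
  steps: "0 0 0 -1.57 255;0 0 0 -1.57 255;0 0 0 -1.57 255;0 0 0 -1.57 255;0 0 0 -1.57 255;0 0 0 -1.57 255;0 0 0 -1.57 255;0 0 0 -1.57 255;0 0 0 -1.57 255;0 0 0 -1.57 255"

```text
clock: 4.2
position: [0.5687, -0.1642, 0.2315]
ee_rot: [0.007, 1.572, -0.009]
force: [-0.0, 0.4, 1.4]
width: 0.003
```

```bash
python3 - <<'E'
from h import *
rep();goto([-28,-88,230],0)
E
```

```text
t 4.2 jig mm [-33.2 -91.6 231.5] jawdir deg in jig -20.52 down [-0.001  -0.0012 -1.    ] F jig [0.1 0.4 1.4] w 0.003 q [ 0.61  0.45 -0.61  1.61  0.27  1.17 -0.07]
shift [0.0014 0.0052 0.0036] turn -0.3581 dist 0.006
```

Call:
move_arm:
  steps: "0.03 0.005 0.003 -0.36 255;0.06 0.005 0.003 -0.36 255;0.085 0.005 0.003 -0.36 255;0.089 0.005 0.003 -0.36 255;0.089 0.005 0.003 -0.36 255"

```text
clock: 4.62
position: [0.5708, -0.1586, 0.1411]
ee_rot: [-0.267, 1.558, 0.269]
force: [0.1, 0.9, 0.9]
width: 0.004
```

```bash
python3 - <<'E'
from h import *
rep();d=save('wrist','w2');save('scene','s2');goto([-28,-43.5,143],0)
E
```

```text
t 4.62 jig mm [-29.2 -87.1 141.1] jawdir deg in jig -0.4 down [-4.1e-03  2.0e-04 -1.0e+00] F jig [0.4 0.8 0.9] w 0.004 q [ 0.63  0.56 -0.66  1.71  0.39  1.01  0.18]
shift [ 0.0009  0.0435 -0.0015] turn -0.0062 dist 0.044
```

View pics/w2.png

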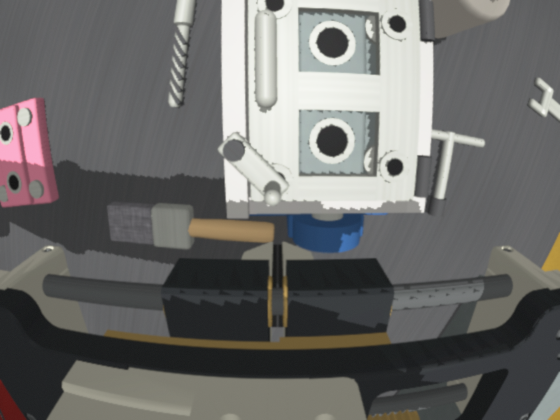

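The wrist view shows the shut tips at about (278,250) and the pin ahead in line at (272,198). Pushing the pin towards +y.

Call:
move_arm:
  steps: "-0.001 0.01 0 0 255;-0.001 0.02 0 0 255;-0.001 0.026 0 0 255;-0.001 0.032 0 0 255;-0.001 0.036 0 0 255;-0.001 0.039 0 0 255;-0.001 0.041 0 0 255;-0.001 0.041 0 0 255"

```text
clock: 5.38
position: [0.5614, -0.1162, 0.1456]
ee_rot: [-0.273, 1.547, 0.273]
force: [7.5, 1.1, 1.0]
width: 0.005
```

```bash
python3 - <<'E'
from h import *
rep();d=save('wrist','w3')
cv2.imwrite('pics/w3c.png',d['img'][:320])
E
```

```text
t 5.38 jig mm [-23.6 -43.9 145.6] jawdir deg in jig -0.0 down [ 6.4e-03  6.0e-04 -1.0e+00] F jig [ 7.4 -1.5  1. ] w 0.005 q [ 0.59  0.52 -0.67  1.76  0.38  0.98  0.11]
```

View pics/w3c.png

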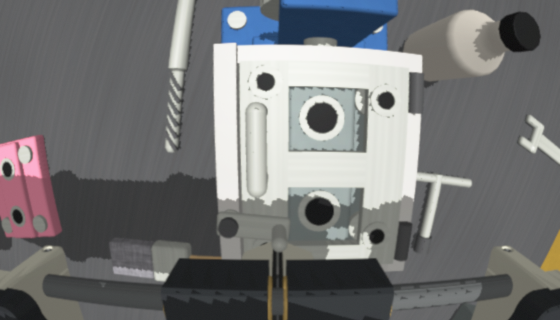

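The tool has been deflected +x by about 6 mm with 7 N, as the pin follows its arc in the notch between the tips. I'll follow the arc and then push on to the stop.

Call:
move_arm:
  steps: "0 0.001 0.003 0 255;0 0.002 0.006 0 255;0 0.003 0.006 0 255;0 0.004 0.006 0 255;0 0.004 0.006 0 255"

```text
clock: 5.85
position: [0.5631, -0.1133, 0.144]
ee_rot: [-0.273, 1.554, 0.27]
force: [0.7, -5.5, 3.0]
width: 0.006
```

```bash
python3 - <<'E'
from h import *
rep();d=save('scene','s4')
cv2.imwrite('pics/s4c.png',cv2.resize(d['img'][130:300,200:370],None,fx=3.5,fy=3.5,interpolation=cv2.INTER_CUBIC))
E
```

```text
t 5.85 jig mm [-21.1 -41.8 144. ] jawdir deg in jig -0.12 down [ 4.0e-04 -1.7e-03 -1.0e+00] F jig [-1.2 -5.4  3. ] w 0.006 q [ 0.57  0.53 -0.67  1.76  0.38  0.99  0.1 ]
```

View pics/s4c.png

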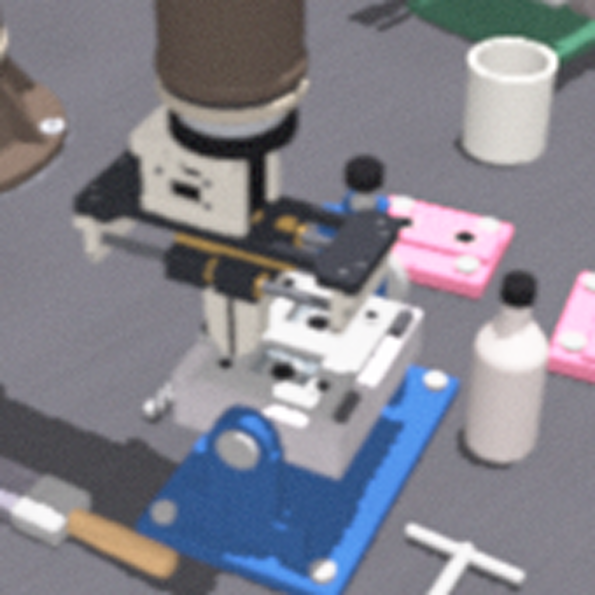

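Call:
move_arm:
  steps: "0 0.001 0 0 255;0 0.002 0 0 255;0 0.003 0 0 255;0 0.004 0 0 255;0 0.004 0 0 255;0 0.004 0 0 255"

```text
clock: 6.4
position: [0.5626, -0.1123, 0.1442]
ee_rot: [-0.273, 1.552, 0.266]
force: [3.9, -12.8, 2.7]
width: 0.008
```

```bash
python3 - <<'E'
from h import *
rep()
E
```

```text
t 6.4 jig mm [-21.2 -40.8 144.2] jawdir deg in jig -0.25 down [ 0.0022 -0.0044 -1.    ] F jig [ -0.7 -13.3   2.7] w 0.008 q [ 0.57  0.52 -0.67  1.76  0.39  0.99  0.1 ]
```

The pin is firm against the stop: 13 N with only 1 mm of movement. I'll retreat, rise and check.

Call:
move_arm:
  steps: "0 -0.02 0 0 255;0 -0.035 0 0 255;-0.04 -0.035 0 0 255;-0.08 -0.035 0 0 255;-0.12 -0.035 -0.01 0 0;-0.14 -0.035 -0.01 0 0;-0.14 -0.035 -0.01 0 0"

```text
clock: 6.98
position: [0.5662, -0.1446, 0.2889]
ee_rot: [-0.273, 1.547, 0.27]
force: [0.8, 0.4, -0.9]
width: 0.175
```

```bash
python3 - <<'E'
from h import *
rep();d=save('wrist','w5')
cv2.imwrite('pics/w5c.png',cv2.resize(d['img'][:220,150:450],None,fx=2.6,fy=2.6,interpolation=cv2.INTER_CUBIC))
E
```

```text
t 6.98 jig mm [-28.9 -72.3 288.9] jawdir deg in jig -0.1 down [ 0.0073 -0.001  -1.    ] F jig [ 0.9  0.1 -0.9] w 0.175 q [ 0.66  0.41 -0.71  1.55  0.28  1.28  0.25]
```

View pics/w5c.png

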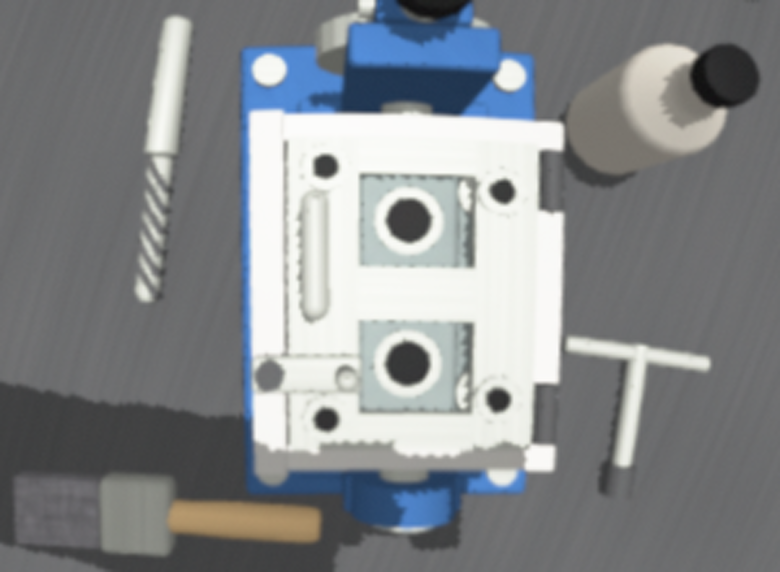

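The strap lies straight across the lid's edge, parallel to x, with its pivot at (268,375) and pin at (346,377). The handle bar is at (316,195)-(316,315). Next I'll grasp the handle.

```bash
python3 - <<'E'
from h import *
d=dict(np.load('pics/w5.npz'))
w=lambda a,b,z:(w2j(wonz(d,150+a/2.6,b/2.6,z))*1e3).round(1)
print(w(316,255,.156),'piv',w(268,375,.138),'pin',w(346,377,.158),'nl',w(251,115,.127),'nr',w(254,470,.127))
print('bore',w(410,220,.13),w(408,363,.13))
goto([-35.5,14,215],0)
E
```

```text
[-32.1  16.1 156. ] piv [-50.  -27.2 138. ] pin [-22.  -25.8 158. ] nl [-56.3  70.9 127. ] nr [-56.9 -65.6 127. ]
bore [  2.3  30.1 130. ] [  1.9 -23.8 130. ]
shift [ 0.0709  0.0862 -0.0061] turn -0.0017 dist 0.112
```

```bash
echo "O=O+RJ@np.array([.0025,.002,0])" >> h.py; python3 - <<'E'
from h import *
goto([-36,14,136],0)
E
```

```text
shift [ 0.1499  0.0884 -0.0044] turn -0.0017 dist 0.174
```

Call:
move_arm:
  steps: "0.03 0.04 -0.004 0 0;0.06 0.08 -0.004 0 0;0.08 0.088 -0.004 0 0;0.11 0.088 -0.004 0 0;0.11 0.088 -0.004 0 0;0.14 0.088 -0.004 0 0;0.15 0.088 -0.004 0 0;0.15 0.088 -0.004 0 0"

```text
clock: 7.7
position: [0.5289, -0.0644, 0.1317]
ee_rot: [-0.271, 1.559, 0.273]
force: [-0.5, -0.1, 0.8]
width: 0.796
```

```bash
python3 - <<'E'
from h import *
rep();goto([-36,14,136],0);d=save('wrist','w6')
E
```

```text
t 7.7 jig mm [-39.   13.8 131.7] jawdir deg in jig -0.13 down [-5.e-03  4.e-04 -1.e+00] F jig [-0.5  0.1  0.8] w 0.796 q [ 0.53  0.49 -0.69  1.87  0.38  0.93  0.01]
shift [-0.0043  0.0002  0.003 ] turn -0.0023 dist 0.005
```

View pics/w6.png

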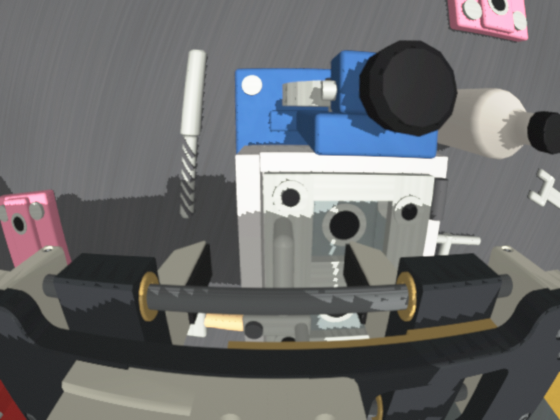

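The handle lies between the open fingers, at about (283,255). I'll correct a few mm and close.

Call:
move_arm:
  steps: "-0.003 0 0.002 0 0;-0.003 0 0.002 0 230;-0.003 0 0.002 0 230;-0.003 0 0.002 0 230;-0.003 0 0.002 0 230;-0.003 0 0.002 0 230;-0.003 0 0.002 0 230;-0.003 0 0.002 0 230;-0.003 0 0.002 0 230;-0.003 0 0.002 0 230"
  squeeze: 35

```text
clock: 8.58
position: [0.5323, -0.0628, 0.1367]
ee_rot: [-0.272, 1.554, 0.272]
force: [0.0, -0.3, -0.1]
width: 0.36
```

```bash
python3 - <<'E'
from h import *
rep()
E
```

```text
t 8.58 jig mm [-35.3  14.2 136.7] jawdir deg in jig -0.07 down [-1.e-04 -0.e+00 -1.e+00] F jig [-0.1 -0.3 -0.1] w 0.36 q [ 0.52  0.48 -0.69  1.86  0.38  0.94  0.01]
```

Call:
move_arm:
  steps: "0 0 0 0 250;0 0 0 0 250;0 0 0 0 250;0 0 0 0 250;0 0 0 0 250;0 0 0 0 250"
  squeeze: 35

```text
clock: 9.08
position: [0.5319, -0.0629, 0.1367]
ee_rot: [-0.272, 1.554, 0.272]
force: [-3.7, -1.0, 3.7]
width: 0.094
```

```bash
python3 - <<'E'
from h import *
rep()
E
```

```text
t 9.08 jig mm [-35.7  14.2 136.7] jawdir deg in jig -0.08 down [-8.e-04 -4.e-04 -1.e+00] F jig [-3.9  0.3  3.7] w 0.094 q [ 0.53  0.48 -0.69  1.86  0.38  0.94  0.01]
```

The handle is gripped, with an opening of about 9 mm. Now the tug, in steps.

Call:
move_arm:
  steps: "-0.002 0 0 0 250;-0.004 0 0 0 250;-0.006 0 0 0 250;-0.008 0 0 0 250;-0.008 0 0 0 250;-0.008 0 0 0 250"

```text
clock: 9.58
position: [0.5344, -0.062, 0.1425]
ee_rot: [-0.27, 1.55, 0.275]
force: [18.7, 2.8, -38.5]
width: 0.097
```

```bash
python3 - <<'E'
from h import *
rep()
E
```

```text
t 9.58 jig mm [-33.   14.2 142.5] jawdir deg in jig -0.04 down [ 0.003   0.0035 -1.    ] F jig [ 18.5  -3.7 -38.5] w 0.097 q [ 0.53  0.48 -0.7   1.85  0.37  0.94  0.02]
```

A firm tug: 38 N, and the lid stopped. Checking it while held.

```bash
python3 - <<'E'
from h import *
d=save('scene','s7');rep()
cv2.imwrite('pics/s7c.png',cv2.resize(d['img'][130:300,200:370],None,fx=3.5,fy=3.5,interpolation=cv2.INTER_CUBIC))
E
```

```text
t 9.63 jig mm [-33.   14.2 142.5] jawdir deg in jig -0.04 down [ 0.003   0.0035 -1.    ] F jig [ 19.5  -3.9 -38.3] w 0.096 q [ 0.53  0.48 -0.7   1.85  0.37  0.94  0.02]
```

View pics/s7c.png

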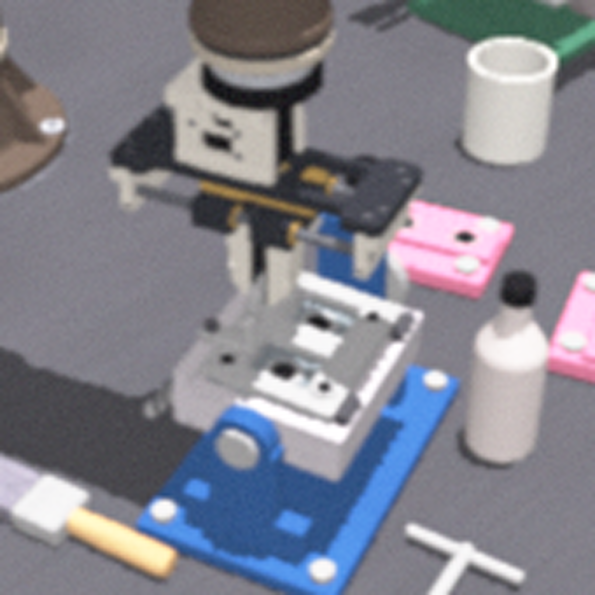

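The strap held and the lid is shut. I'll lower, release and rise, then go to the knob.

Call:
move_arm:
  steps: "0.004 0 0 0 250;0.008 0 0 0 250;0.008 0 0 0 250;0.008 0 0 0 120;0.008 0 0 0 120;0.008 0 0 0 120;0.008 0 0 0 120;0.008 0 0 0 120;-0.03 0 0 0 120;-0.07 0 0 0 120"

```text
clock: 10.47
position: [0.5306, -0.0628, 0.2137]
ee_rot: [-0.271, 1.559, 0.274]
force: [0.8, -0.2, 1.4]
width: 0.522
```

```bash
python3 - <<'E'
from h import *
rep();d=save('wrist','w8');goto([0,101,182],0)
E
```

```text
t 10.47 jig mm [-36.9  14.7 213.7] jawdir deg in jig -0.04 down [-0.0053  0.0012 -1.    ] F jig [ 0.7 -0.4  1.4] w 0.522 q [ 0.57  0.4  -0.73  1.76  0.3   1.1   0.08]
shift [0.0408 0.087  0.0319] turn -0.0003 dist 0.101
```

View pics/w8.png

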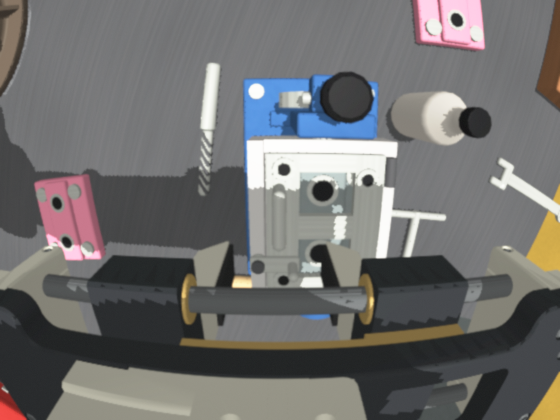

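```bash
python3 - <<'E'
from h import *
d=dict(np.load('pics/w8.npz'));print((w2j(wonz(d,346,97,.206))*1e3).round(1))
E
```

```text
[ -1.3 101.4 206. ]
```

Call:
move_arm:
  steps: "-0.025 0 0.01 0 120;-0.03 0.04 0.03 0 120;-0.03 0.087 0.032 0 120;-0.03 0.087 0.032 0 120;-0.03 0.087 0.032 0 120;-0.03 0.087 0.032 0 120"

```text
clock: 11.02
position: [0.5327, 0.0305, 0.2448]
ee_rot: [-0.274, 1.553, 0.274]
force: [-0.9, 0.1, -0.6]
width: 0.527
```

```bash
python3 - <<'E'
from h import *
rep();d=save('wrist','w9');goto([0,101,182],0)
E
```

```text
t 11.02 jig mm [ -3.1 101.8 244.8] jawdir deg in jig 0.05 down [ 2.e-04 -4.e-04 -1.e+00] F jig [-0.8  0.4 -0.6] w 0.527 q [ 0.42  0.37 -0.77  1.72  0.28  1.16 -0.08]
shift [0.0626 0.0005 0.0033] turn -0.0012 dist 0.063
```

View pics/w9.png

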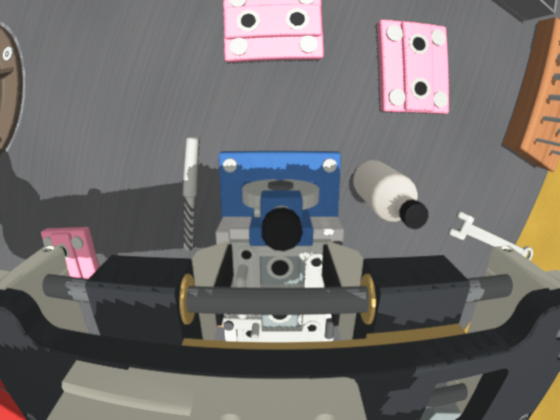

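The knob at (281,228) is centred between the fingers. Descend and grip.

Call:
move_arm:
  steps: "0.03 0 0.002 0 120;0.055 0 0.002 0 120;0.061 0 0.002 0 120;0.061 0 0.002 0 120;0.061 0 0.002 0 220;0.061 0 0.002 0 220;0.061 0 0.002 0 220;0.061 0 0.002 0 220;0.061 0 0.002 0 220;0.061 0 0.002 0 220"
  squeeze: 35

```text
clock: 11.9
position: [0.5357, 0.0308, 0.1849]
ee_rot: [-0.272, 1.551, 0.272]
force: [1.2, -0.1, 6.3]
width: 0.299
```

```bash
python3 - <<'E'
from h import *
rep()
E
```

```text
t 11.9 jig mm [-1.000e-01  1.009e+02  1.849e+02] jawdir deg in jig -0.08 down [ 2.5e-03  1.0e-04 -1.0e+00] F jig [ 1.1 -0.5  6.3] w 0.299 q [ 0.39  0.43 -0.74  1.8   0.34  1.03 -0.13]
```

Call:
move_arm:
  steps: "-0.003 0 0 0 220;-0.006 0 0 0 220;-0.009 0 0 0 220;-0.012 0 0 0 220;-0.014 0 0 0 220;-0.014 0 0 0 220;-0.014 0 0 0 220"

```text
clock: 12.48
position: [0.5355, 0.0307, 0.1971]
ee_rot: [-0.272, 1.552, 0.273]
force: [10.0, 1.4, -12.6]
width: 0.299
```

```bash
python3 - <<'E'
from h import *
rep()
E
```

```text
t 12.48 jig mm [ -0.3 101.  197.1] jawdir deg in jig -0.07 down [ 0.0012  0.0011 -1.    ] F jig [  9.9  -2.1 -12.6] w 0.299 q [ 0.4   0.42 -0.75  1.78  0.32  1.06 -0.12]
```

Call:
move_arm:
  steps: "-0.002 0 0 0 220;-0.002 0 0 0 220;0 0 0 0 100;0 0 0 0 100;0 0 0 0 100;0 0 0 0 100;0 0 0 0 100;-0.04 0 0 0 100;-0.06 0 0 0 255;-0.06 0 0 0 255"

```text
clock: 13.32
position: [0.5367, 0.0317, 0.2623]
ee_rot: [-0.273, 1.547, 0.272]
force: [-0.1, -0.3, 0.0]
width: 0.51
```

```bash
python3 - <<'E'
from h import *
rep();d=save('scene','s10')
cv2.imwrite('pics/s10c.png',cv2.resize(d['img'][130:300,200:370],None,fx=3.5,fy=3.5,interpolation=cv2.INTER_CUBIC))
goto([66,-28,205],90)
E
```

```text
t 13.32 jig mm [  1.1 101.4 262.3] jawdir deg in jig -0.06 down [ 6.5e-03  6.0e-04 -1.0e+00] F jig [-0.1 -0.2  0. ] w 0.51 q [ 0.42  0.36 -0.77  1.69  0.27  1.19 -0.07]
shift [ 0.0557 -0.129   0.0658] turn 1.5694 dist 0.155
```

View pics/s10c.png

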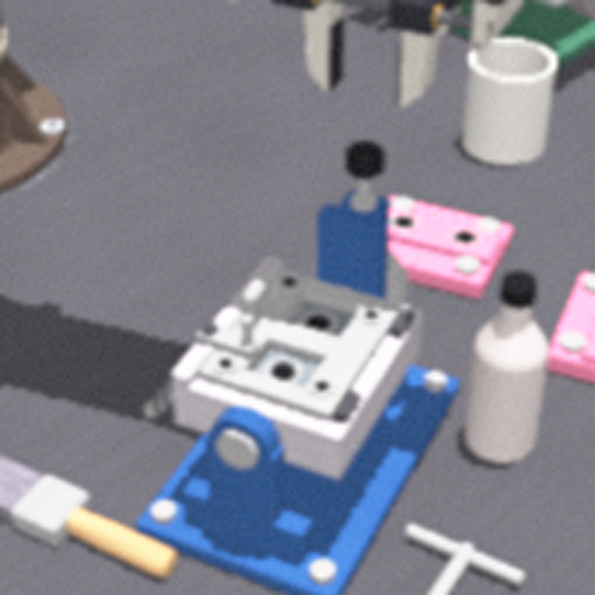

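The knob is out, with the neck visible. Now phase A: push the far rim down with shut fingers, jaws along y, at y=-28.

Call:
move_arm:
  steps: "0 -0.04 0.02 0.12 255;0 -0.08 0.04 0.25 255;0 -0.129 0.061 1.57 255;0 -0.129 0.061 1.57 255;0 -0.129 0.061 1.57 255;0 -0.129 0.061 1.57 255;0 -0.129 0.061 1.57 255;0.02 -0.129 0.061 1.57 255;0.03 -0.129 0.061 1.57 255;0.03 -0.129 0.061 1.57 255"

```text
clock: 14.2
position: [0.6339, -0.0703, 0.2241]
ee_rot: [0.704, 1.458, -0.708]
force: [-0.6, -0.6, -0.3]
width: 0.003
```

Call:
move_arm:
  steps: "0 0 0 0.5 255;0 0 0 0.5 255;0 0 0 0.5 255;0 0 0 0.5 255;0 0 0 0.5 255"

```text
clock: 14.62
position: [0.6353, -0.0699, 0.2268]
ee_rot: [1.084, 1.284, -1.087]
force: [0.2, 0.6, -1.3]
width: 0.003
```

```bash
python3 - <<'E'
from h import *
rep();goto([63,-28,124],90)
E
```

```text
t 14.62 jig mm [ 59.2 -27.7 226.8] jawdir deg in jig -100.39 down [-1.6e-03 -4.0e-04 -1.0e+00] F jig [ 0.3  0.5 -1.3] w 0.003 q [ 0.23  0.48 -0.3   1.51  0.15  1.17 -1.51]
shift [ 0.1028  0.004  -0.0004] turn -0.1813 dist 0.103
```

Call:
move_arm:
  steps: "0.03 0.004 0 -0.1 255;0.06 0.004 0 -0.18 255;0.085 0.004 0 -0.18 255;0.1 0.004 0 -0.18 255;0.1 0.004 0 -0.18 255"

```text
clock: 15.03
position: [0.6372, -0.0692, 0.1236]
ee_rot: [0.94, 1.363, -0.946]
force: [-0.6, 0.2, -0.2]
width: 0.006
```

```bash
python3 - <<'E'
from h import *
rep();goto([63,-28,90],90)
d=save('wrist','w11')
E
```

```text
t 15.03 jig mm [ 61.2 -27.7 123.6] jawdir deg in jig -89.49 down [-6.7e-03  5.0e-04 -1.0e+00] F jig [-0.5  0.3 -0.2] w 0.006 q [ 0.24  0.58 -0.33  1.62  0.21  0.98 -1.37]
shift [0.0335 0.002  0.0004] turn 0.0089 dist 0.034
```

View pics/w11.png

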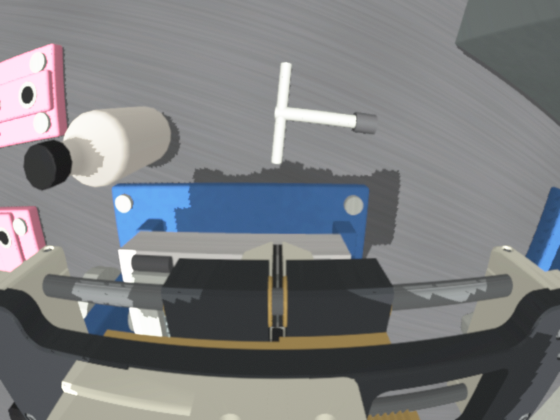

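The tips stand over the bare far rim at (280,245), and the bottle is clear at (45,165). Pushing down.

Call:
move_arm:
  steps: "0.006 0.001 0 0 255;0.01 0.001 0 0 255;0.014 0.001 0 0 255;0.018 0.001 0 0 255;0.018 0.001 0 0 255"

```text
clock: 15.5
position: [0.641, -0.0684, 0.1096]
ee_rot: [0.945, 1.356, -0.944]
force: [0.5, 2.5, 0.4]
width: 0.005
```

```bash
python3 - <<'E'
from h import *
rep()
E
```

```text
t 15.5 jig mm [ 65.  -28.2 109.6] jawdir deg in jig -89.69 down [ 5.e-04  4.e-04 -1.e+00] F jig [1.3 2.2 0.4] w 0.005 q [ 0.24  0.6  -0.32  1.63  0.22  0.95 -1.38]
```

```bash
python3 - <<'E'
from h import *
d=save('scene','s12');rep()
cv2.imwrite('pics/s12c.png',cv2.resize(d['img'][130:300,200:370],None,fx=3.5,fy=3.5,interpolation=cv2.INTER_CUBIC))
E
```

```text
t 15.55 jig mm [ 64.8 -28.3 109.7] jawdir deg in jig -89.7 down [-1.e-04  3.e-04 -1.e+00] F jig [0.5 1.6 1.1] w 0.007 q [ 0.24  0.6  -0.32  1.63  0.22  0.95 -1.38]
```

View pics/s12c.png

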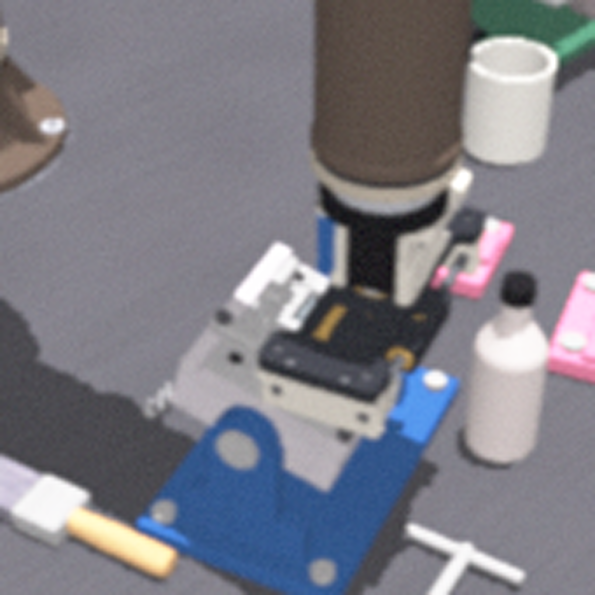

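Call:
move_arm:
  steps: "0.005 -0.001 0 0 255;0.01 -0.001 0 0 255;0.014 -0.001 0 0 255;0.018 -0.001 0 0 255;0.022 -0.001 0 0 255;0.024 -0.001 0 0 255;0.024 -0.001 0 0 255"

```text
clock: 16.13
position: [0.6387, -0.0695, 0.0846]
ee_rot: [0.945, 1.358, -0.947]
force: [-2.6, 3.0, 0.5]
width: 0.005
```

```bash
python3 - <<'E'
from h import *
d=save('scene','s13');rep()
cv2.imwrite('pics/s13c.png',cv2.resize(d['img'][130:300,200:370],None,fx=3.5,fy=3.5,interpolation=cv2.INTER_CUBIC))
E
```

```text
t 16.18 jig mm [ 62.7 -28.5  84.9] jawdir deg in jig -89.74 down [-2.2e-03 -2.0e-04 -1.0e+00] F jig [-1.4  3.5  0.8] w -0.001 q [ 0.23  0.63 -0.32  1.65  0.23  0.9  -1.39]
```

View pics/s13c.png

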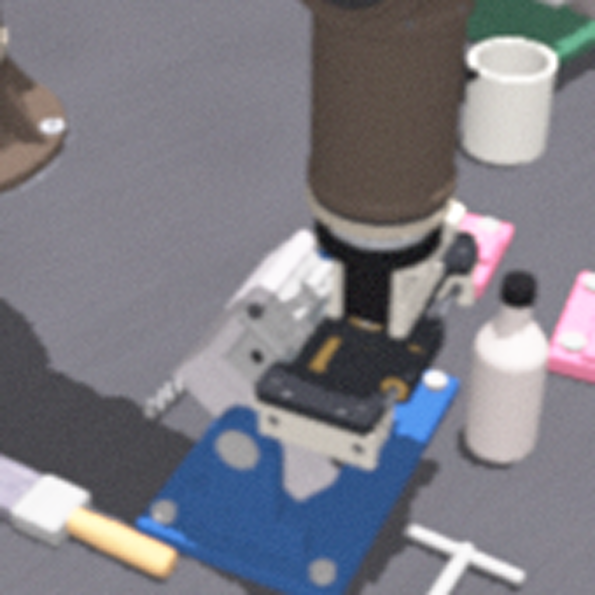

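Call:
move_arm:
  steps: "0.003 0 0 0 255;0.006 0 0 0 255;0.008 0 0 0 255;0.008 0 0 0 255"

```text
clock: 16.52
position: [0.6404, -0.0696, 0.0774]
ee_rot: [0.946, 1.355, -0.945]
force: [1.1, 1.5, 0.3]
width: 0.01
```

```bash
python3 - <<'E'
from h import *
rep(); goto([63,-28,180]); goto([-95,-28,200])
E
```

```text
t 16.52 jig mm [ 64.1 -29.1  77.4] jawdir deg in jig -89.75 down [ 1.e-03 -2.e-04 -1.e+00] F jig [1.6 1.  0.3] w 0.01 q [ 0.23  0.63 -0.31  1.66  0.24  0.89 -1.4 ]
shift [-0.1026 -0.001  -0.0011] turn 0 dist 0.103
shift [-0.1227 -0.1589 -0.0017] turn 0 dist 0.201
```

Call:
move_arm:
  steps: "-0.04 0 0 0 255;-0.08 0 0 0 255;-0.12 0 0 0 255;-0.125 -0.03 0 0 255;-0.125 -0.07 0 0 255;-0.125 -0.11 0 0 255;-0.125 -0.15 0 0 255;-0.125 -0.17 0 0 255;-0.125 -0.17 0 0 255;-0.125 -0.17 0 0 255"

```text
clock: 17.35
position: [0.4799, -0.1296, 0.2032]
ee_rot: [0.947, 1.353, -0.948]
force: [0.0, -0.1, 0.2]
width: 0.006
```

```bash
python3 - <<'E'
from h import *
rep(); d=save('wrist','w14');goto([-95,-28,117],90)
s=save('scene','s14')
cv2.imwrite('pics/s14c.png',cv2.resize(s['img'][130:300,200:370],None,fx=3.5,fy=3.5,interpolation=cv2.INTER_CUBIC))
E
```

```text
t 17.35 jig mm [-107.3  -30.7  203.2] jawdir deg in jig -89.89 down [ 0.001  -0.0015 -1.    ] F jig [-0.  -0.1  0.2] w 0.006 q [ 0.45  0.28 -0.36  1.89  0.12  0.99 -1.19]
shift [ 0.0862  0.0108 -0.0024] turn 0.0033 dist 0.087
```

View pics/w14.png

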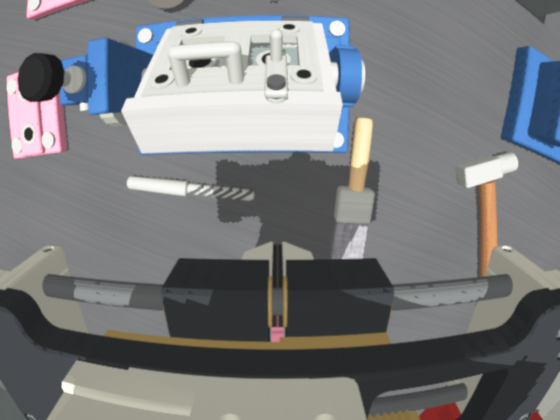

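View pics/s14c.png

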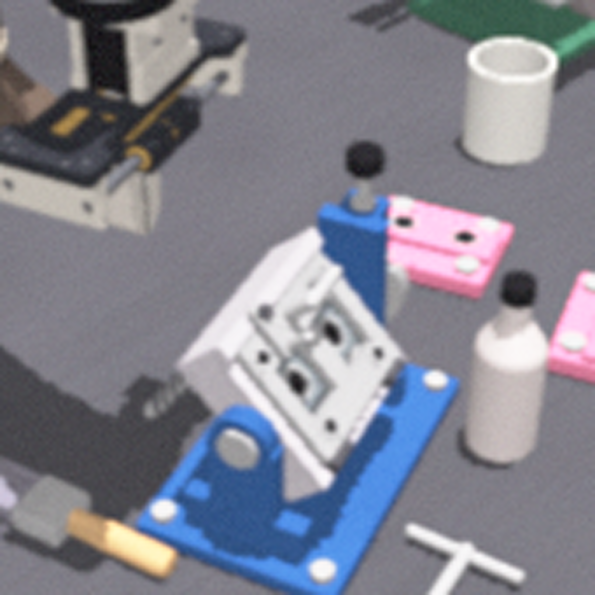

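The carrier stays at about 43° with the lid shut, the strap home and the knob out. Phase B: push the near rim over in +x from the robot's side.

Call:
move_arm:
  steps: "0.04 0 0 0 255;0.08 0 0 0 255;0.088 0.01 0 0 255;0.088 0.02 0 0 255;0.088 0.03 0 0 255;0.088 0.036 0 0 255;0.086 0.042 0 0 255;0.084 0.048 0 0 255;0.08 0.052 0 0 255;0.08 0.052 0 0 255"

```text
clock: 18.28
position: [0.5212, -0.1131, 0.1232]
ee_rot: [0.938, 1.366, -0.96]
force: [-33.2, -8.2, 22.2]
width: 0.009
```

```bash
python3 - <<'E'
from h import *
rep(); s=save('scene','s15')
cv2.imwrite('pics/s15c.png',cv2.resize(s['img'][130:300,200:370],None,fx=3.5,fy=3.5,interpolation=cv2.INTER_CUBIC))
E
```

```text
t 18.28 jig mm [-62.9 -29.3 123.2] jawdir deg in jig -89.9 down [-0.0164 -0.0045 -0.9999] F jig [-34.    3.6  22.2] w 0.009 q [ 0.36  0.44 -0.34  1.88  0.19  0.87 -1.29]
```

View pics/s15c.png

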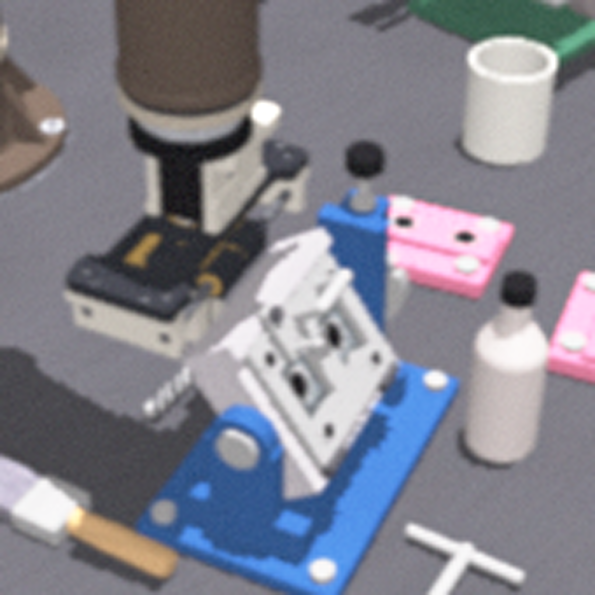

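There is friction at the edge: 34 N in x and 22 N up, with the tip dragging the rim down. I should follow the rim's arc upward while pushing.

Call:
move_arm:
  steps: "-0.004 -0.004 0 0 255;-0.009 -0.004 0 0 255;-0.014 -0.003 0 0 255;-0.018 0 0 0 255;-0.021 0.003 0 0 255;-0.021 0.003 0 0 255"

```text
clock: 18.83
position: [0.5338, -0.1087, 0.1452]
ee_rot: [0.946, 1.353, -0.944]
force: [-1.1, -1.0, 1.0]
width: 0.001
```

```bash
python3 - <<'E'
from h import *
rep(); s=save('scene','s16')
cv2.imwrite('pics/s16c.png',cv2.resize(s['img'][130:300,200:370],None,fx=3.5,fy=3.5,interpolation=cv2.INTER_CUBIC))
E
```

```text
t 18.83 jig mm [-49.5 -29.5 145.2] jawdir deg in jig -89.71 down [ 2.8e-03 -3.0e-04 -1.0e+00] F jig [-1.4 -0.6  1. ] w 0.001 q [ 0.36  0.42 -0.35  1.85  0.18  0.9  -1.28]
```

View pics/s16c.png

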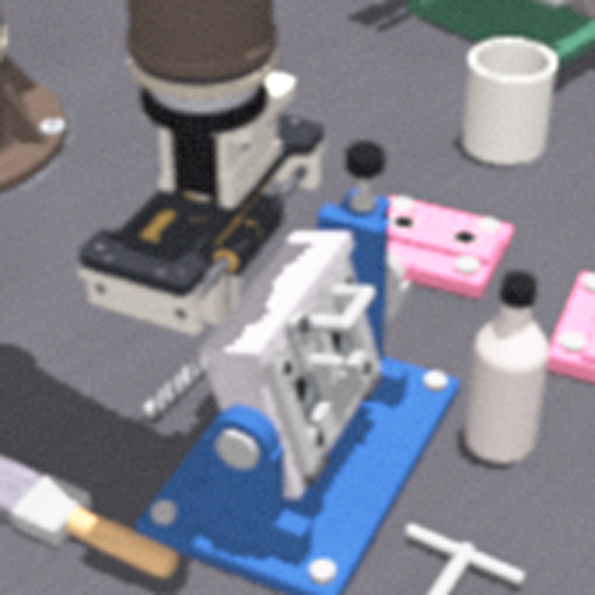

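Following the arc works and the forces are small; the carrier is at about 70°. Continue over the top.

Call:
move_arm:
  steps: "-0.002 0.007 0 0 255;-0.004 0.014 0 0 255;-0.005 0.02 0 0 255;-0.007 0.026 0 0 255;-0.009 0.033 0 0 255;-0.01 0.039 0 0 255;-0.01 0.039 0 0 255"

```text
clock: 19.47
position: [0.57, -0.0949, 0.1538]
ee_rot: [0.946, 1.355, -0.944]
force: [-0.3, -1.9, -0.3]
width: 0.004
```

```bash
python3 - <<'E'
from h import *
rep(); s=save('scene','s17')
cv2.imwrite('pics/s17c.png',cv2.resize(s['img'][130:300,200:370],None,fx=3.5,fy=3.5,interpolation=cv2.INTER_CUBIC))
E
```

```text
t 19.47 jig mm [-10.8 -28.8 153.8] jawdir deg in jig -89.7 down [ 1.2e-03  5.0e-04 -1.0e+00] F jig [-1.  -1.6 -0.3] w 0.004 q [ 0.32  0.46 -0.34  1.76  0.18  0.96 -1.31]
```

View pics/s17c.png

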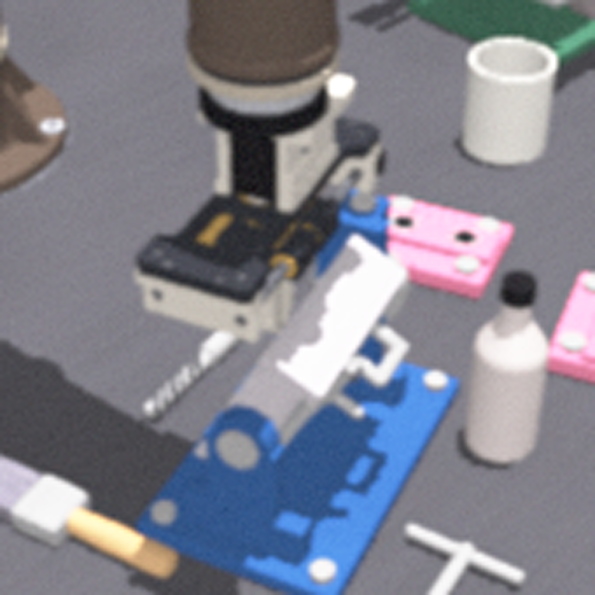

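Call:
move_arm:
  steps: "0 0.006 0 0 255;0.001 0.012 0 0 255;0.003 0.018 0 0 255;0.005 0.024 0 0 255;0.008 0.03 0 0 255;0.012 0.035 0 0 255;0.016 0.039 0 0 255;0.016 0.039 0 0 255"

```text
clock: 20.18
position: [0.6063, -0.0813, 0.1368]
ee_rot: [0.946, 1.356, -0.944]
force: [-0.4, 0.5, -0.0]
width: 0.008
```

```bash
python3 - <<'E'
from h import *
rep(); s=save('scene','s18')
cv2.imwrite('pics/s18c.png',cv2.resize(s['img'][130:300,200:370],None,fx=3.5,fy=3.5,interpolation=cv2.INTER_CUBIC))
E
```

```text
t 20.18 jig mm [ 28.  -28.4 136.8] jawdir deg in jig -89.7 down [ 7.e-04  8.e-04 -1.e+00] F jig [-0.2  0.6 -0. ] w 0.008 q [ 0.28  0.52 -0.33  1.69  0.2   0.96 -1.35]
```

View pics/s18c.png

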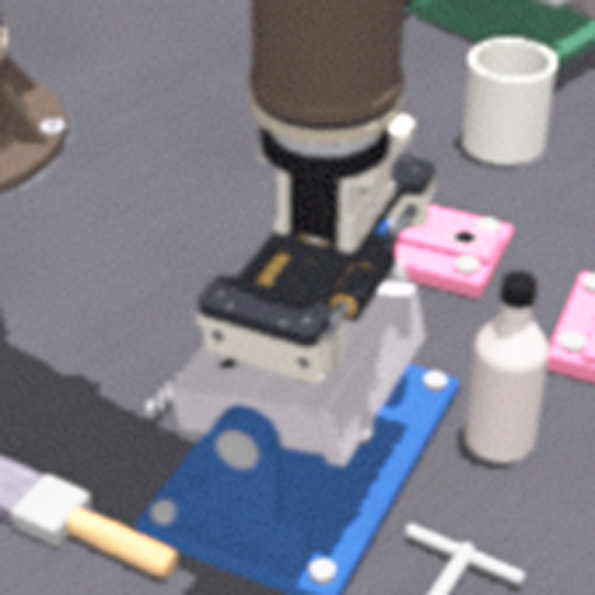

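About 165°. The last bit now: down to the stop.

Call:
move_arm:
  steps: "0.002 0.006 0 0 255;0.004 0.011 0 0 255;0.007 0.014 0 0 255;0.01 0.014 0 0 255;0.013 0.014 0 0 255;0.016 0.014 0 0 255;0.016 0.014 0 0 255"

```text
clock: 20.82
position: [0.6211, -0.0764, 0.127]
ee_rot: [0.948, 1.35, -0.941]
force: [-10.7, 0.4, 41.8]
width: 0.004
```

```bash
python3 - <<'E'
from h import *
rep()
E
```

```text
t 20.82 jig mm [ 43.5 -28.9 127. ] jawdir deg in jig -89.72 down [ 7.2e-03 -3.0e-04 -1.0e+00] F jig [-9.9  4.  41.8] w 0.004 q [ 0.26  0.55 -0.33  1.67  0.21  0.95 -1.36]
```

At the stop: underside level at 127 mm with 42 N. Rise and go over the knob.

Call:
move_arm:
  steps: "-0.03 0 0 0 255;-0.07 0 0 0 255;-0.11 0 0 0 255;-0.13 -0.02 -0.04 0 255;-0.13 -0.043 -0.08 0 255;-0.13 -0.043 -0.12 0 255;-0.13 -0.043 -0.13 0 255;-0.13 -0.043 -0.13 0 255;-0.13 -0.043 -0.13 0 255"

```text
clock: 21.57
position: [0.533, 0.0311, 0.252]
ee_rot: [0.944, 1.356, -0.943]
force: [1.2, 0.1, -0.5]
width: 0.005
```

```bash
python3 - <<'E'
from h import *
rep();goto([0,101,222],90); s=save('scene','s19')
cv2.imwrite('pics/s19c.png',cv2.resize(s['img'][130:300,200:370],None,fx=3.5,fy=3.5,interpolation=cv2.INTER_CUBIC))
save('wrist','w19')
E
```

```text
t 21.57 jig mm [ -2.6 102.2 252. ] jawdir deg in jig -89.58 down [ 1.1e-03  1.0e-04 -1.0e+00] F jig [ 1.1 -0.3 -0.5] w 0.005 q [ 0.16  0.3  -0.41  1.73  0.13  1.13 -1.5 ]
shift [0.03   0.0025 0.0012] turn 0.0073 dist 0.03
```

View pics/s19c.png

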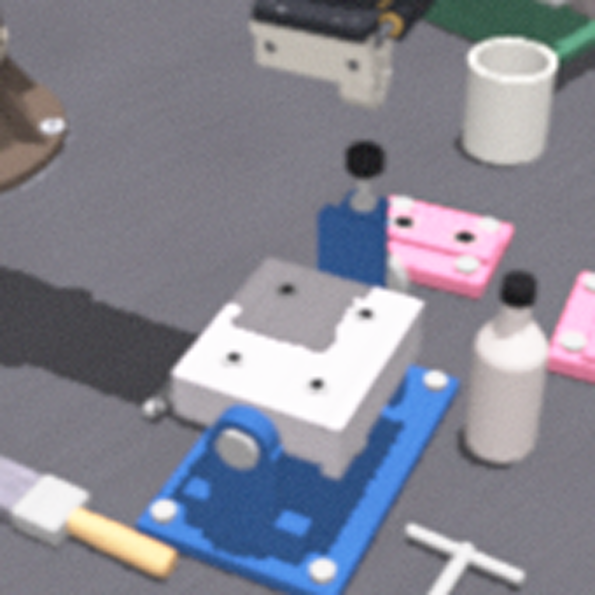

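View pics/w19.png

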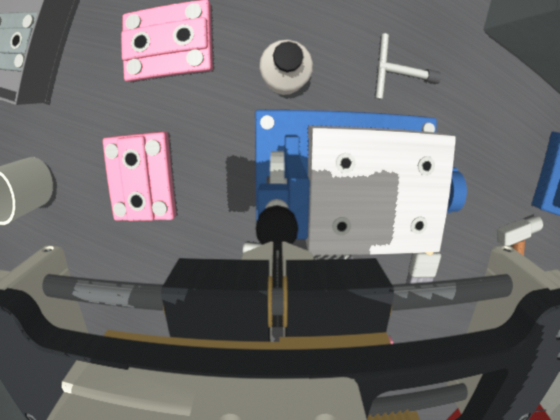

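Carrier is upside down and level, with its flat underside up, and the knob is under the tips at (275,227). Now I push the knob in, from 218 mm to 206 mm.

Call:
move_arm:
  steps: "0.02 0.002 0.001 0 255;0.032 0.002 0.001 0 255;0.036 0.002 0.001 0 255;0.04 0.002 0.001 0 255;0.044 0.002 0.001 0 255;0.047 0.002 0.001 0 255;0.05 0.002 0.001 0 255;0.05 0.002 0.001 0 255"

```text
clock: 22.33
position: [0.5361, 0.0292, 0.2059]
ee_rot: [0.946, 1.352, -0.945]
force: [-13.1, -4.5, 38.0]
width: 0.003
```

```bash
python3 - <<'E'
from h import *
rep()
E
```

```text
t 22.33 jig mm [ -0.3  99.3 205.9] jawdir deg in jig -89.79 down [ 0.0034 -0.0014 -1.    ] F jig [-13.8   0.2  38. ] w 0.003 q [ 0.15  0.34 -0.4   1.79  0.16  1.03 -1.53]
```

The knob top is at 205.9 mm, so it is fully in, under 38 N. Retreat and check.

Call:
move_arm:
  steps: "-0.03 0 0 0 255;-0.07 0 0 0 255;-0.11 0 0 0 255;-0.13 -0.04 0 0 255;-0.13 -0.08 0 0 255;-0.13 -0.12 0 0 255;-0.13 -0.15 0 0 255;-0.13 -0.15 0 0 255;-0.13 -0.15 0 0 255"

```text
clock: 23.08
position: [0.3936, -0.0229, 0.3324]
ee_rot: [0.947, 1.353, -0.947]
force: [0.7, -0.2, 0.8]
width: 0.003
```

```bash
python3 - <<'E'
from h import *
rep(); s=save('scene','s20'); t=save('top','t20')
cv2.imwrite('pics/s20c.png',cv2.resize(s['img'][130:300,200:370],None,fx=3.5,fy=3.5,interpolation=cv2.INTER_CUBIC))
P=cloud(t);J=(P-O)@RJ*1e3
m=(abs(J[...,0])<55)&(abs(J[...,1])<65)&(J[...,2]>90)&(J[...,2]<150)
a=np.c_[J[m][:,:2],np.ones(m.sum())];c=np.linalg.lstsq(a,J[m][:,2],rcond=None)[0];print('plane',c)
k=(abs(J[...,0])<9)&(abs(J[...,1]-99)<9);print('knob top',np.median(J[k][:,2]))
t0=dict(np.load('pics/top0.npz'));J0=(cloud(t0)-O)@RJ*1e3;k=(abs(J0[...,0])<9)&(abs(J0[...,1]-99)<9);print('knob top start',np.median(J0[k][:,2]))
E
```

```text
t 23.08 jig mm [-152.    99.   332.4] jawdir deg in jig -89.85 down [ 0.0017 -0.001  -1.    ] F jig [ 0.6 -0.4  0.8] w 0.003 q [ 0.31 -0.01 -0.38  1.88 -0.    1.27 -1.29]
plane [-1.05643708e-03 -1.55768504e-03  1.28212512e+02]
knob top 207.28848545278066
knob top start 207.26155814718982
```

View pics/s20c.png

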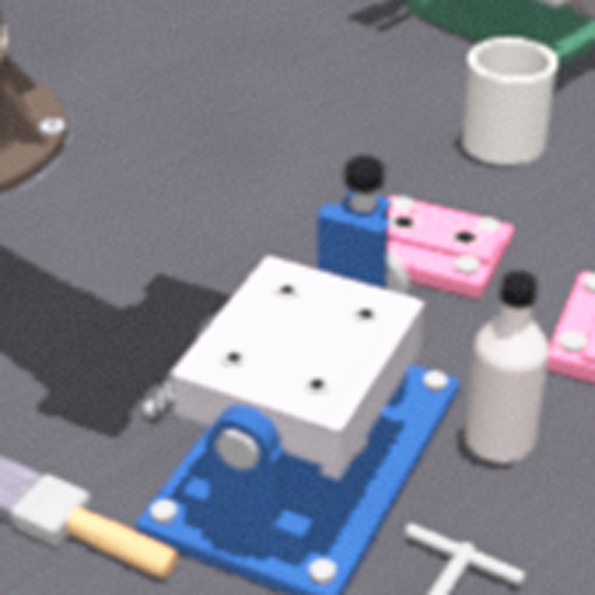

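View pics/t20.png

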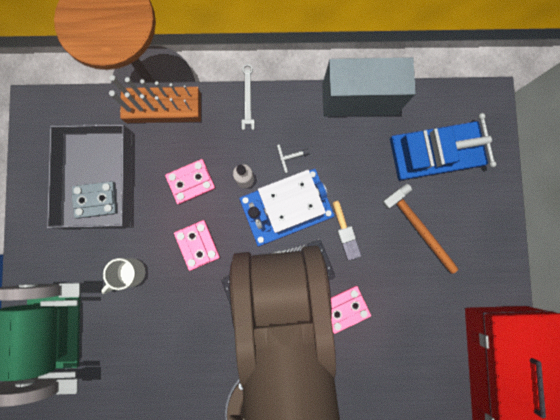

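The carrier underside is level (slope 0.001) at 128 mm. The knob top is at 207.3 mm, the same as at the start, so it is fully in. Nothing else has moved. Handing in.

```bash
python3 - <<'E'
from cell import arm
print(arm.sign_off())
E
```

```text
the job is handed in; nothing more can be done
None
```

The job is done in the order asked and handed in at about 23 s of the 72 s allowed.

- **Strap:** I swung it home and pushed it against its stop with 13 N. A wrist picture afterwards showed it lying straight across the lid's edge.
- **Lid tug:** I gripped the handle and pulled up with about 38 N. The strap held and the lid stayed shut. The gripper rose nearly 6 mm, more than the roughly 3 mm of lid play, so there was probably a little slip on the bar.
- **Knob out:** I pulled it up 12 mm to its detent.
- **Carrier:** I turned it over to its stop and pressed it down with about 42 N. On the way, the near rim jammed briefly against the fingers (about 34 N sideways, 22 N upward). I cleared it by following the rim's arc upward.
- **Knob in:** I pushed it fully back in.

**Last checks:**
- The carrier is level and upside down (slope about 0.001).
- The knob top is at 207.3 mm, the same as at the start.
- The tools and other things that can be seen stand where they were; the arm hid part of the drill and of one pink look-alike in the last top view.
- With the carrier upside down the lid, strap and casting cannot be seen from above. I last saw the lid shut and the strap home at about 43° of the turn. Nothing was seen to fall out after that.

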